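# Advance the slide carriers round the scanner's loading track

## Robot

A 7-joint arm with a two-finger parallel gripper is mounted at the origin on the work surface. World frame = base frame: x ahead of the robot, y to its left, z up, the work surface at z = 0. Lengths are in m, angles in rad, forces in N, time in s.
With the tool pointing down it reaches from about 0.425 to 0.875 m from the base axis. Payload 4.7 kg.
Tool frame: the origin (TCP) lies at the very end of the fingers, on their centre line; the grasp point (between the pads) lies 19 mm behind it; z points along the fingers, y is the line along which they close (so a half turn about z gives the same grasp; the last joint's range is limited). The gripper opens to 87 mm and grips with 3 to 60 N. Pads are 19 mm wide; open, the fingers measure 117 mm over their backs; the gripper's body (75 mm by 190 mm) begins 51 mm behind the grasp point.
Start: joints at [-1.132, 0.321, -0.07, 1.45, 0.023, 1.371, -0.057], TCP at [0.268, 0.592, 0.223] pointing down, gripper open.
Joint ranges: [-2.86, 2.86], [-0.3, 2.09], [-1.38, 1.24], [0.06, 2.45], [-1.56, 4.7], [0.09, 2.05], [-2.69, 2.69]. Speed limits (rad/s): [2.57, 2.57, 3.14, 3.14, 3.14, 3.14, 3.14].

## Interface

Orientations are given as a rotation vector (axis times angle).
In Python, from bench import ctrl, imaging, ticket gives the robot as it stands.
- The arm moves only by the tool jog_arm, never from a script. Its argument "rows" is text: rows parted by semicolons, each of 7 numbers parted by spaces: the shift along the tool's x, y, z in cm, then the turn, a rotation vector about the tool's x, y, z in rad, then the closure, from -1 (fully open) to 1 (shut), so that 0 is half open. A call has 1 to 5 rows; each row shifts and turns the commanded pose from where the row before left it, along the tool's axes as they then stand; what a row does not reach is not made up. A row lasts 1/8 s, in which the tool goes at most 62.5 mm and 10.7 degrees, less where a joint would pass 70% of its speed; a pose out of reach is approached as far as the arm can. A call with a gripper value outside its range is refused whole. The fingers move at their own pace and stop on an object; "force" is the grip in N (left out, the last holds). Time passes only in rows, so rows that do not move let the fingers close. It gives the time, the measured TCP pose, the force, the opening and the grip force at its end, in the units of the state.
- ctrl.get_state(): the state, without advancing time (a new reading comes with each control period).
- imaging.get_image(name): name is "scene" or "side" or "wrist"; returns a dict with "img" (400x640x3 uint8, blue, green, red), "vertical_fov" (degrees; the focal length in pixels is half the picture's height over the tangent of half this angle, whatever the lens; pixels are square), "cx", "cy" (the principal point, pixels), "origin" and "orientation" of the camera in the world. Camera axes: x right, y down, z forward; pixel columns grow to the right and rows downward; lengths in m; the calibration is good to about 2 mm. The wrist camera is an equidistant fisheye: a pixel r from the principal point sees the ray r / f radians off the axis. A picture is of the moment at which its call begins. There is no depth.
- ticket.close_job(): hands the job in; it is judged then, once.
The state is a dict: "time": time; "joint_positions": joint angles; "qd": joint speeds; "joint_torque": joint torques, N m; "position": TCP position; "tool_rot": TCP orientation; "ft_force": force on the tool from outside, world axes, zero at the start; "torque": the same for the moment, N m; "grip_width": opening from 0.0 (shut) to 1.0 (fully open); "grip_force": force on a finger pad.
Only numpy, scipy, OpenCV 4.12 (cv2) and the standard library are available. Lean on these libraries where they do the work, as an engineer would, in place of code of your own. Each camera call takes 0.05 s, during which the arm holds its last target. There are 200 camera calls.

## Task

Move the three slide carriers on one place round the scanner's U-shaped track, one at a time: first slide the finished carrier sideways out of the scanning lane into the empty bay, right up to the bay's end wall; then slide the waiting carrier up the lane against the nest's sprung buffer until the orange catch rises behind it and holds it; then slide the last carrier across to the right-hand wall, into the place that one left. Keep the carriers flat on the deck and never lift them, push gently (15 N against the nest cracks the glass; never press or jam a carrier hard anywhere), let go of everything at the end and leave the other things on the bench alone.

Things in the scene. Friction and masses are not known exactly. Their poses are not given: they have to be found in the camera images.
- track: Slide scanner's U-shaped loading track, fixed to the bench: grey deck, aluminium walls, white housing (62 mm high) across its +x end. Origin on the bench; x along the lanes to the housing, y left, z up; the mm given with other things are in this frame. Deck z = 14, wall tops z = 26. Inner faces: front wall x = -107, right wall y = -70, left wall y = +70.
- far_bay (a point): On the deck of the far left bay, at x 33, y 37: where a carrier's centre lies when it touches the left wall. The bay (x -11 to 77, y above 0) is empty at the start; a divider (x -20 to -11) and a back wall (x 77 to 89), both from y = 0 leftwards with round ends, bound it. It opens on its right into the scanning lane.
- near_place (a point): On the deck of the near right place, at x -63, y -37: where a carrier's centre lies when it touches the right wall. The waiting carrier starts here, its centre at (-63, -36) within 1 mm. The place opens in +x straight into the scanning lane, and to the left into the near left bay.
- near_bay (a point): On the deck of the near left bay (x -107 to -20, y above 0), at x -63, y 36: where the last carrier starts, its centre here within 1 mm. The bay opens on its right into the near right place. Carriers slide best pushed at the post, or with the fingers closed loosely round it; a post clamped hard also gets pressed down, and the carrier drags or jams.
- scan_lane (a point): On the deck of the scanning lane (y -70 to 0), at x 56, y -37, the middle of the nest's range. The finished carrier starts in this lane, loose, centre at (33, -36) within 1 mm, level with the far left bay. The nest (buffer, stops, catch) rides on a fine drive left anywhere: a carrier held in it has its centre at x 46 to 66. This is not measured: feel for it.
- catch_slot (a point): On the scanning lane's deck at x 10, y -37, in the slot of the nest's orange spring catch: 4 mm high, pressed down while a carrier rides over it, rising behind its rear edge at the held place. The rubber buffer ahead pushes back: first touch 4 mm before the held place (1.5 N), 3.5 N there, rigid stops 2.5 mm beyond (5 N of spring). Friction adds 1 to 3 N. Buffer and catch then hold the carrier.
- carrier_blue_grip (a point): Slide carrier with a blue post: steel plate 84 (along track x) x 66 x 12 mm with two stained glass slides, 0.5 kg. A square post 14 x 14 mm, 30 mm tall, stands in its middle, sides parallel to the plate's. The point is in the post, 28 mm above the plate's underside, 14 mm below the post's top; axes parallel to the track's. Which carrier is in which place varies.
- carrier_green_grip (a point): Slide carrier with a green post: steel plate 84 (along track x) x 66 x 12 mm with two stained glass slides, 0.5 kg. A square post 14 x 14 mm, 30 mm tall, stands in its middle, sides parallel to the plate's. The point is in the post, 28 mm above the plate's underside, 14 mm below the post's top; axes parallel to the track's. Which carrier is in which place varies.
- carrier_red_grip (a point): Slide carrier with a red post: steel plate 84 (along track x) x 66 x 12 mm with two stained glass slides, 0.5 kg. A square post 14 x 14 mm, 30 mm tall, stands in its middle, sides parallel to the plate's. The point is in the post, 28 mm above the plate's underside, 14 mm below the post's top; axes parallel to the track's. Which carrier is in which place varies.
- spare_carrier_grip (a point): Spare carrier with a grey post, same build as the others, lying on the bench left of the track; not to be moved. Point as on the others.
- oil_bottle: Small amber bottle of immersion oil, 32 mm diameter, 62 mm tall, standing right of the track; not to be moved. Origin at the centre of its underside.
- petri_dish: Clear closed dish, 90 mm diameter, 15 mm high; not to be moved. Origin at the centre of its underside.
- slide_rack: Clear rack 110 x 85 mm, 60 mm high, full of purple stained slides; not to be moved. Origin at the centre of its underside.
- sample_jar: Clear jar with a blue cap, 52 mm diameter, 70 mm tall; not to be moved. Origin at the centre of its underside.
- mouse: Black computer mouse 100 x 60 x 30 mm on the black mat; not to be moved. Origin at the centre of its underside.
There are look-alikes about, which are no part of the job. Leave any yellow look-alike of the part that bears carrier_red_grip alone.

How it is judged:
On the way, in this order (a step that is already met when the one before it is completed fails the run):
1. the finished carrier is in the far left bay, within 3 mm of the left wall (((x of carrier_blue_grip in the frame of track above 0 m and y of carrier_blue_grip in the frame of track above 0.0342 m) or (x of carrier_green_grip in the frame of track above 0 m and y of carrier_green_grip in the frame of track above 0.0342 m) or (x of carrier_red_grip in the frame of track above 0 m and y of carrier_red_grip in the frame of track above 0.0342 m))), for 0.2 s.
2. the waiting carrier is in the nest with the catch up behind it (((x of carrier_blue_grip in the frame of track above 0.0445 m and y of carrier_blue_grip in the frame of track below -0.03 m and value of joint catch below 0.0015 m) or (x of carrier_green_grip in the frame of track above 0.0445 m and y of carrier_green_grip in the frame of track below -0.03 m and value of joint catch below 0.0015 m) or (x of carrier_red_grip in the frame of track above 0.0445 m and y of carrier_red_grip in the frame of track below -0.03 m and value of joint catch below 0.0015 m))), for 0.2 s.
3. the last carrier is in the near right place, within 3 mm of the right wall (((x of carrier_blue_grip in the frame of track below -0.055 m and y of carrier_blue_grip in the frame of track below -0.0342 m) or (x of carrier_green_grip in the frame of track below -0.055 m and y of carrier_green_grip in the frame of track below -0.0342 m) or (x of carrier_red_grip in the frame of track below -0.055 m and y of carrier_red_grip in the frame of track below -0.0342 m))), for 0.2 s.
At the end, for the whole second after the job is handed in: One carrier in the far left bay within 3 mm of the left wall, one held in the nest with the catch risen behind it (less than 1.5 mm from its top position), one in the near right place within 3 mm of the right wall; all at rest (((x of carrier_blue_grip in the frame of track above 0 m and y of carrier_blue_grip in the frame of track above 0.0342 m) or (x of carrier_green_grip in the frame of track above 0 m and y of carrier_green_grip in the frame of track above 0.0342 m) or (x of carrier_red_grip in the frame of track above 0 m and y of carrier_red_grip in the frame of track above 0.0342 m)) and ((x of carrier_blue_grip in the frame of track above 0.0445 m and y of carrier_blue_grip in the frame of track below -0.03 m and value of joint catch below 0.0015 m) or (x of carrier_green_grip in the frame of track above 0.0445 m and y of carrier_green_grip in the frame of track below -0.03 m and value of joint catch below 0.0015 m) or (x of carrier_red_grip in the frame of track above 0.0445 m and y of carrier_red_grip in the frame of track below -0.03 m and value of joint catch below 0.0015 m)) and ((x of carrier_blue_grip in the frame of track below -0.055 m and y of carrier_blue_grip in the frame of track below -0.0342 m) or (x of carrier_green_grip in the frame of track below -0.055 m and y of carrier_green_grip in the frame of track below -0.0342 m) or (x of carrier_red_grip in the frame of track below -0.055 m and y of carrier_red_grip in the frame of track below -0.0342 m)) and linear speed of each of carrier_blue, carrier_green, carrier_red below 0.01 m/s); the robot touches nothing.
It fails at once if a carrier is lifted more than 8 mm off the deck (z of any of carrier_blue_grip, carrier_green_grip, carrier_red_grip in the frame of track above 0.05 m).
It fails at once if a carrier is pressed into the nest with more than 15 N (contact force between any of carrier_blue, carrier_green, carrier_red and nest above 15 N).
It fails at once if a carrier is pressed or jammed on the track with more than 40 N (contact force between any of carrier_blue, carrier_green, carrier_red and track above 40 N).
It fails at once if one of the other things on the bench is moved more than 15 mm (distance of any of spare_carrier_grip, oil_bottle, petri_dish, slide_rack, sample_jar, mouse from where it was at the start of the episode above 0.015 m).
It also fails if it takes over 69 s, if anything falls off the work surface, if the arm or the gripper's body presses on something with over 40 N, if the wrist force passes 120 N, or if a joint passes its speed limit or range.

## Working session

There is one attempt and no reset: what is moved stays moved. The work goes in short steps, Python scripts to look and compute and a tool call to move; the robot and the scene stay as the last step left them, time stands still between calls to the robot, and variables do not carry over. Pictures are saved under pics/ and viewed, at most 10 in all, crops included, and the job is handed in when it is done.

Besides the shell and the picture viewer there is one more tool, called after ">>>" in YAML: its name, and indented under it one key for each argument. jog_arm: Moves the arm, as the interface text tells. Its arguments: {"type":"object","properties":{"rows":{"type":"string"},"force":{"type":"number"}},"required":["rows"]}

```bash
mkdir -p pics
cat > h.py <<'E'
import numpy as np, cv2
from scipy.spatial.transform import Rotation as R
from bench import ctrl, imaging, ticket
def grab(n,fn=None):
    d=imaging.get_image(n)
    if fn: cv2.imwrite('pics/'+fn,d['img'])
    return d
def rot(o):
    o=np.array(o,float)
    if o.shape==(3,3): return o
    return R.from_rotvec(o).as_matrix() if o.size==3 else R.from_quat(o).as_matrix()
def ray(d,u,v,fish=False):
    f=200/np.tan(np.radians(d['vertical_fov']/2)); x=(u-d['cx']);y=(v-d['cy'])
    if fish:
        r=np.hypot(x,y);t=r/f; c=np.array([np.sin(t)*x/max(r,1e-9),np.sin(t)*y/max(r,1e-9),np.cos(t)])
    else: c=np.array([x/f,y/f,1])
    return np.array(d['origin']),rot(d['orientation'])@c
def plane(d,u,v,z,fish=False):
    o,r=ray(d,u,v,fish); return o+r*(z-o[2])/r[2]
E
python3 - <<'E'
from h import *
for n in('scene','side','wrist'):
    d=grab(n,n+'0.png'); print(n,d['vertical_fov'],d['cx'],d['cy'],d['origin'],d['orientation'])
print(ctrl.get_state())
E
```

```text
scene 57.91371021260666 321.9499656899556 200.34027710096865 [ 1.29766177 -0.15250638  0.63956688] [-1.77945224 -1.46598335  0.71447349]
side 45.44753330522961 322.7609453904853 202.40381744969392 [-0.05724364 -0.93537451  1.01666476] [-2.21242887  0.61716057 -0.28388283]
wrist 65.70646984690485 317.342845928503 203.1864333385345 [0.19943657 0.62324114 0.38306016] [2.43865192 1.57456372 0.21733591]
{'time': 0.15, 'joint_positions': array([-1.13187446,  0.32164041, -0.07010482,  1.45138052,  0.02259398,
        1.37079688, -0.05688959]), 'qd': array([ 4.33523214e-04, -3.29183795e-03, -1.68695845e-04, -3.98787068e-03,
       -2.01121791e-05, -2.46728141e-05,  2.20874255e-04]), 'joint_torque': array([ 6.64305662e-04, -4.91793430e+01, -4.04333761e-01, -3.12873924e+01,
       -6.38849940e-02,  4.04456723e-02,  1.17283698e-04]), 'position': array([0.26776216, 0.59183514, 0.22172807]), 'tool_rot': array([-6.62172760e-01, -3.07077763e+00,  2.22967716e-03]), 'ft_force': array([-0.96735116,  0.72715024, -0.711264  ]), 'torque': array([-0.05051556,  0.01446102,  0.00171789]), 'grip_force': 0.0, 'grip_width': 0.9997365238944541}
```

View pics/scene0.png

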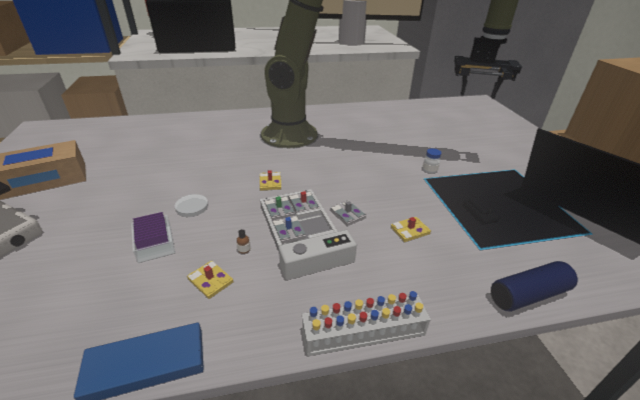

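View pics/side0.png

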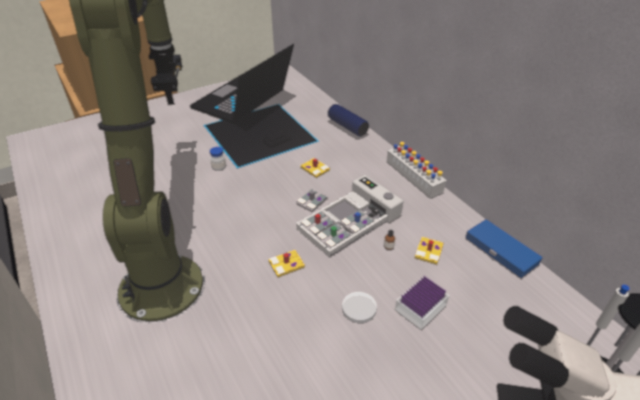

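The scene view shows the track with its housing towards the camera, about (320,250). Blue post is in the scanning lane (289,224), green near right (278,202), red near left (303,197). The empty bay is at about (318,226). Things that could be taken for the carriers: yellow plates with red posts at (270,180), (410,229) and (210,279), and the grey spare at (348,211). None of these is on the track. The side view shows the same layout, slightly blurred. Next is a close crop of both.

Run:
```python
from h import *
a=cv2.imread('pics/scene0.png')[180:280,250:380]; b=cv2.imread('pics/side0.png')[170:260,285:415]
a=cv2.resize(a,(780,600),interpolation=cv2.INTER_CUBIC)[:,:]; 
cv2.imwrite('pics/c1.png',a); cv2.imwrite('pics/c2.png',cv2.resize(b,(780,540),interpolation=cv2.INTER_CUBIC))
D={n:imaging.get_image(n) for n in('scene','side')}
roi={'scene':(180,280,250,345),'side':(195,255,295,390)}
for c,(lo,hi) in {'blue':((100,110,50),(125,255,255)),'green':((40,70,30),(85,255,255)),'red':((0,140,60),(9,255,255))}.items():
  rr=[]
  for n,d in D.items():
    r=roi[n];im=d['img'][r[0]:r[1],r[2]:r[3]];h=cv2.cvtColor(im,cv2.COLOR_BGR2HSV)
    m=cv2.inRange(h,lo,hi)
    if c=='red': m|=cv2.inRange(h,(172,140,60),(180,255,255))
    k,l,s,ce=cv2.connectedComponentsWithStats(m)
    i=1+s[1:,4].argmax();u,v=ce[i]+np.array([r[2],r[0]]);print(c,n,s[i]+[r[2],r[0],0,0,0],u,v)
    rr.append(ray(d,u,v))
  (o1,r1),(o2,r2)=rr
  A=np.stack([r1,-r2],1);t=np.linalg.lstsq(A,o2-o1,rcond=None)[0]
  p,q=o1+t[0]*r1,o2+t[1]*r2;print((p+q)/2,np.linalg.norm(p-q))
```

```text
blue scene [286 217   5  11  35] 288.0285714285714 221.77142857142857
blue side [356 213   4   5  15] 357.26666666666665 214.66666666666666
[ 0.58676756 -0.07745612  0.04771362] 0.0065292628831718925
green scene [276 197   5  10  39] 278.2307692307692 201.33333333333334
green side [331 226   5   9  30] 333.1666666666667 229.83333333333334
[ 0.49122688 -0.09252764  0.0445368 ] 0.00602480429850155
red scene [301 192   4   3  10] 302.8 193.0
red side [316 215   4   3   9] 317.3333333333333 215.88888888888889
[ 0.47746657 -0.0228739   0.05337603] 0.0028192605729839212
```

View pics/c1.png

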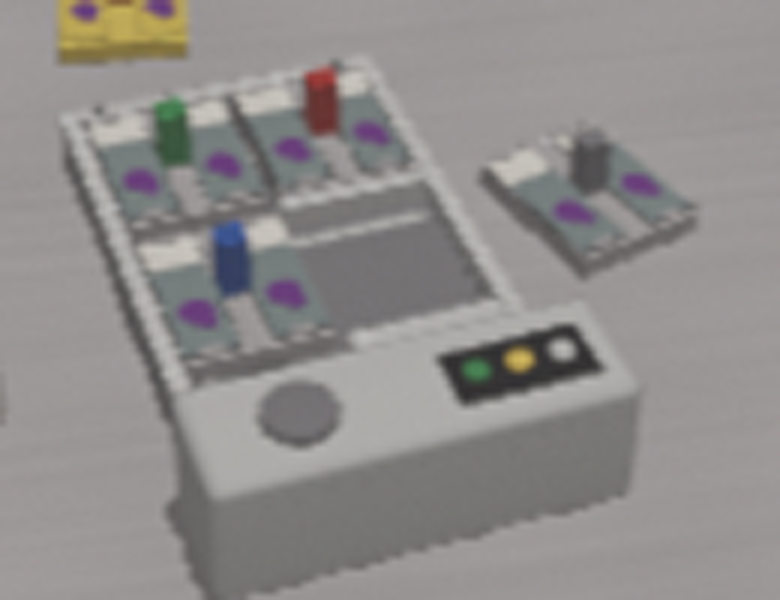

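The crop shows blue (232,258) in the scanning lane, green (172,132) at near right, red (321,102) at near left, and the far left bay empty. All three sit on light-grey plates, so they are the right ones.

```bash
cat >> h.py <<'E'
def go(target,yaw=None):
    "print tool-frame shift in cm (after any yaw turn, printed first) to reach target; yaw = world angle of tool y"
    s=ctrl.get_state(); M=R.from_rotvec(s['tool_rot'])
    ty=M.as_matrix()[:,1]; a=np.arctan2(ty[1],ty[0])
    print('pos',s['position'].round(4),'tz',M.as_matrix()[:,2].round(3),'toolY angle',round(a,3),'F',np.round(s['ft_force'],1))
    d=np.array(target)-s['position']
    print('shift cm now-axes',(M.inv().apply(d)*100).round(2))
    if yaw is not None:
        t=-((yaw-a+np.pi/2)%np.pi-np.pi/2); print('turn about tool z (mod pi, nearest)',round(t,3))
        N=M*R.from_rotvec([0,0,t]); print('shift after turn',(N.inv().apply(d)*100).round(2))
E
python3 - <<'E'
from h import *
yaw=.18
go([.53,-.05,.30],yaw+np.pi/2)
E
```

```text
pos [0.2678 0.592  0.222 ] tz [-0.    -0.001 -1.   ] toolY angle 1.146 F [-0.1  0.9  0.1]
shift cm now-axes [-50.35 -47.7   -7.75]
turn about tool z (mod pi, nearest) -0.605
shift after turn [-14.3  -67.86  -7.75]
```

>>> jog_arm:
  rows: "-4.2 -4 -1 0 0 0 -1;-4.2 -4 -1 0 0 0 -1;-4.2 -4 -1 0 0 0 -1;-4.2 -4 -1 0 0 0 -1;-4.2 -4 -1 0 0 0 -1"

```text
time: 0.88
position: [0.3774, 0.3215, 0.273]
tool_rot: [0.662, 3.071, 0.001]
ft_force: [0.9, -0.6, -0.1]
grip_width: 0.998
grip_force: 0.0
```

>>> jog_arm:
  rows: "-4.2 -4 -0.5 0 0 0 -1;-4.2 -4 -0.5 0 0 0 -1;-4.2 -4 -0.5 0 0 0 -1;-4.2 -4 -0.5 0 0 0 -1;-4.2 -4 -0.5 0 0 0 -1"

```text
time: 1.5
position: [0.4861, 0.0529, 0.298]
tool_rot: [0.662, 3.07, 0.001]
ft_force: [0.1, 0.6, -0.6]
grip_width: 0.998
grip_force: 0.0
```

>>> jog_arm:
  rows: "-4.2 -4 0 0 0 0 -1;-4.2 -4 0 0 0 0 -1;0 0 0 0 0 -0.15 -1;0 0 0 0 0 -0.15 -1;0 0 0 0 0 -0.15 -1"

```text
time: 2.12
position: [0.5292, -0.053, 0.2974]
tool_rot: [0.047, -3.141, -0.0]
ft_force: [-0.0, -0.3, -0.1]
grip_width: 0.999
grip_force: 0.0
```

>>> jog_arm:
  rows: "0 0 0 0 0 -0.15 0;0 0 0 0 0 0 0.5;0 0 0 0 0 0 0.5"

```text
time: 2.5
position: [0.5292, -0.0528, 0.2976]
tool_rot: [-0.271, 3.13, 0.0]
ft_force: [0.3, 0.7, 0.5]
grip_width: 0.749
grip_force: 0.0
```

Run:
```python
from h import *
go([.53,-.05,.25],.18+np.pi/2)
d=grab('wrist','w1.png');print(d['origin'],d['vertical_fov'])
```

```text
pos [ 0.5292 -0.0528  0.2976] tz [ 0.  0. -1.] toolY angle 1.744 F [0.3 0.7 0.5]
shift cm now-axes [-0.12  0.26  4.76]
turn about tool z (mod pi, nearest) -0.007
shift after turn [-0.13  0.26  4.76]
[ 0.4553726  -0.06482365  0.45905268] 65.70646984690485
```

View pics/w1.png

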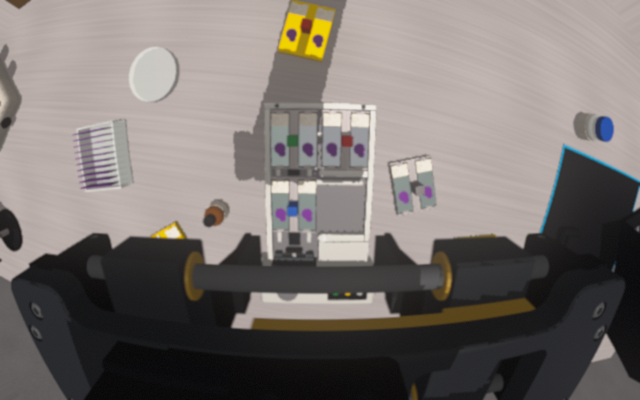

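The wrist view shows green (292,141), red (347,141), blue (292,209), and the empty far bay at (341,205). The track is nearly aligned with the tool.

```bash
cat >> h.py <<'E'
def posts(d,roi,z=.052):
    out={}
    for c,(lo,hi) in {'blue':((100,110,40),(125,255,255)),'green':((40,70,30),(85,255,255)),'red':((0,110,50),(9,255,255))}.items():
        r=roi;im=d['img'][r[0]:r[1],r[2]:r[3]];h=cv2.cvtColor(im,cv2.COLOR_BGR2HSV)
        m=cv2.inRange(h,lo,hi)
        if c=='red': m|=cv2.inRange(h,(172,110,50),(180,255,255))
        k,l,s,ce=cv2.connectedComponentsWithStats(m)
        if k<2: continue
        i=1+s[1:,4].argmax();u,v=ce[i]+np.array([r[2],r[0]])
        out[c]=plane(d,u,v,z,True); print(c,(u.round(1),v.round(1)),s[i,2:],out[c].round(4))
    return out
E
python3 - <<'E'
from h import *
d=imaging.get_image('wrist')
p=posts(d,(105,260,268,372))
P=np.array([p['blue'][:2],p['green'][:2],p['red'][:2]]);Q=np.array([[33,-36],[-63,-36],[-63,36]])/1000
pc,qc=P.mean(0),Q.mean(0);H=(Q-qc).T@(P-pc);a=np.arctan2(H[0,1]-H[1,0],H[0,0]+H[1,1])
Rm=np.array([[np.cos(a),-np.sin(a)],[np.sin(a),np.cos(a)]]);t=pc-Rm@qc
print('yaw',a,'org',t,'res mm',(P-(Q@Rm.T+t))*1000)
go([p['blue'][0],p['blue'][1],.034],a+np.pi/2)
E
```

```text
blue (np.float64(291.9), np.float64(209.9)) [ 11  12 111] [ 0.5841 -0.0775  0.052 ]
green (np.float64(292.4), np.float64(140.5)) [10 10 97] [ 0.4901 -0.0916  0.052 ]
red (np.float64(346.5), np.float64(140.6)) [10 10 96] [ 0.4779 -0.0216  0.052 ]
yaw 0.15864764629761524 org [ 0.54608263 -0.04683672] res mm [[-0.22208632 -0.30227766]
 [ 0.51443014  0.69802796]
 [-0.29234382 -0.39575031]]
pos [ 0.5292 -0.0528  0.2975] tz [-0.  0. -1.] toolY angle 1.745 F [-0.6  0.8  0.1]
shift cm now-axes [-4.98 -3.38 26.35]
turn about tool z (mod pi, nearest) 0.015
shift after turn [-5.03 -3.31 26.35]
```

>>> jog_arm:
  rows: "-2.5 -1.65 4 0 0 0.015 0;-2.5 -1.65 4 0 0 0 0;0 0 4 0 0 0 0;0 0 4 0 0 0 0;0 0 4 0 0 0 0"
  force: 5

```text
time: 3.22
position: [0.5842, -0.0769, 0.0963]
tool_rot: [-0.25, 3.131, 0.0]
ft_force: [0.4, 1.0, -0.1]
grip_width: 0.502
grip_force: 0.0
```

Run:
```python
from h import *
go([.5841,-.0775,.036],.159+np.pi/2)
d=grab('wrist','w2.png')
posts(d,(50,330,250,400))
```

```text
pos [ 0.5842 -0.0769  0.0963] tz [ 0.  0. -1.] toolY angle 1.73 F [ 0.4  1.  -0.1]
shift cm now-axes [ 0.02 -0.06  6.03]
turn about tool z (mod pi, nearest) 0.0
shift after turn [ 0.02 -0.06  6.03]
blue (np.float64(314.6), np.float64(221.3)) [ 18  27 464] [ 0.5809 -0.0783  0.052 ]
green (np.float64(315.0), np.float64(88.0)) [ 19  22 400] [ 0.4907 -0.0924  0.052 ]
```

View pics/w2.png

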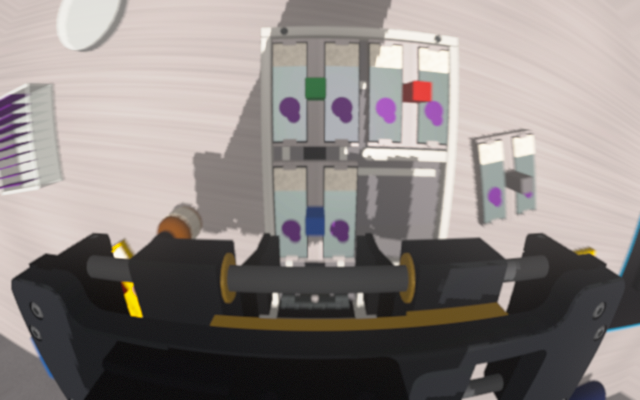

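Blue post (315,221) lies midway between the fingers (about 277 and 360). I'll go down, then close loosely.

>>> jog_arm:
  rows: "0 -0.06 3 0 0 0 0;0 0 2.4 0 0 0 0;0 0 0.6 0 0 0 0.4;0 0 0 0 0 0 0.58;0 0 0 0 0 0 0.58"

```text
time: 3.9
position: [0.5853, -0.0777, 0.039]
tool_rot: [-0.251, 3.129, -0.0]
ft_force: [0.0, 0.1, -0.3]
grip_width: 0.258
grip_force: 0.0
```

>>> jog_arm:
  rows: "0 0 0 0 0 0 0.58;0 0 0 0 0 0 0.58"

```text
time: 4.15
position: [0.5846, -0.0776, 0.0382]
tool_rot: [-0.251, 3.13, 0.0]
ft_force: [0.6, -0.0, -0.3]
grip_width: 0.216
grip_force: 0.0
```

Run:
```python
from h import *
go([.5841,-.0775,.036],.159+np.pi/2)
s=ctrl.get_state();print(s['grip_width'],s['grip_force'])
```

```text
pos [ 0.5846 -0.0776  0.0382] tz [ 0.001  0.    -1.   ] toolY angle 1.731 F [ 0.6 -0.  -0.3]
shift cm now-axes [0.05 0.02 0.22]
turn about tool z (mod pi, nearest) 0.001
shift after turn [0.05 0.02 0.22]
0.21609988077924355 0.0
```

>>> jog_arm:
  rows: "0 0.4 0 0 0 0 0.58;0 0.8 0 0 0 0 0.58;0 0.8 0 0 0 0 0.58;0 0.8 0 0 0 0 0.58;0 0.8 0 0 0 0 0.58"

```text
time: 4.78
position: [0.5784, -0.0413, 0.0376]
tool_rot: [-0.252, 3.131, 0.0]
ft_force: [0.3, -2.3, 1.3]
grip_width: 0.211
grip_force: 1.1
```

>>> jog_arm:
  rows: "0 0.8 0 0 0 0 0.58;0 0.8 0 0 0 0 0.58;0 0.8 0 0 0 0 0.58;0 0.6 0 0 0 0 0.58;0 0.2 0 0 0 0 0.58"

```text
time: 5.4
position: [0.5732, -0.0098, 0.0374]
tool_rot: [0.253, -3.131, -0.0]
ft_force: [0.8, -1.2, 1.1]
grip_width: 0.208
grip_force: 0.9
```

```bash
cat >> h.py <<'E'
YAW=.1586; ORG=np.array([.54608,-.04684])
def tr(p):
    c,s=np.cos(YAW),np.sin(YAW); return (np.array([[c,s],[-s,c]])@(np.array(p)[:2]-ORG)*1000).round(1)
def wd(xt,yt,z):
    c,s=np.cos(YAW),np.sin(YAW); return [*(ORG+np.array([[c,-s],[s,c]])@np.array([xt,yt])/1000),z]
E
python3 - <<'E'
from h import *
s=ctrl.get_state();print(tr(s['position']),s['ft_force'],s['grip_force'])
d=imaging.get_image('wrist')
for c,p in posts(d,(50,330,250,400)).items(): print(c,tr(p))
E
```

```text
[32.6 32.3] [ 0.75698249 -1.20276911  1.11349247] 0.8754969947040081
blue (np.float64(312.8), np.float64(251.5)) [ 26  31 762] [ 0.5663 -0.0122  0.052 ]
red (np.float64(324.0), np.float64(75.2)) [ 29  32 902] [ 0.4785 -0.021   0.052 ]
blue [25.4 31. ]
red [-62.6  36.2]
```

>>> jog_arm:
  rows: "0 0.15 0 0 0 0 0.58;0 0.15 0 0 0 0 0.58;0 0.1 0 0 0 0 0.58;0 0 0 0 0 0 0.58"

```text
time: 5.95
position: [0.5725, -0.0064, 0.0374]
tool_rot: [0.251, -3.131, -0.0]
ft_force: [-0.6, -0.9, -0.4]
grip_width: 0.211
grip_force: 0.5
```

>>> jog_arm:
  rows: "0 0.1 0 0 0 0 0.58;0 0 0 0 0 0 0.58"

```text
time: 6.2
position: [0.5724, -0.0054, 0.0375]
tool_rot: [0.251, -3.131, -0.0]
ft_force: [-0.4, -1.6, -0.4]
grip_width: 0.211
grip_force: 0.5
```

>>> jog_arm:
  rows: "0 0.1 0 0 0 0 0.58;0 0 0 0 0 0 0.58"

```text
time: 6.45
position: [0.5723, -0.0043, 0.0375]
tool_rot: [0.252, -3.131, -0.0]
ft_force: [0.0, -1.1, -0.5]
grip_width: 0.212
grip_force: 0.5
```

>>> jog_arm:
  rows: "0 0.1 0 0 0 0 0.58;0 0 0 0 0 0 0.58"

```text
time: 6.7
position: [0.5723, -0.0042, 0.0375]
tool_rot: [-0.251, 3.131, -0.001]
ft_force: [0.4, -2.6, -1.4]
grip_width: 0.21
grip_force: 1.5
```

>>> jog_arm:
  rows: "0 0.1 0 0 0 0 0.58;0 0 0 0 0 0 0.58"

```text
time: 6.95
position: [0.5723, -0.0041, 0.0376]
tool_rot: [-0.25, 3.131, -0.003]
ft_force: [0.6, -4.3, -0.8]
grip_width: 0.208
grip_force: 2.6
```

>>> jog_arm:
  rows: "0 0.08 0 0 0 0 0.58;0 0 0 0 0 0 0.58"

```text
time: 7.2
position: [0.5723, -0.004, 0.0377]
tool_rot: [-0.249, 3.131, -0.004]
ft_force: [1.0, -5.9, -1.6]
grip_width: 0.21
grip_force: 3.2
```

The carrier is against the left wall: force rose to 5.9 N with no further motion. I'll relieve the force, open and go up.

>>> jog_arm:
  rows: "0 -0.3 0 0 0 0 0.5;0 -0.1 0 0 0 0 0.2;0 0 0 0 0 0 0;0 0 0 0 0 0 0;0 0 -2 0 0 0 0"

```text
time: 7.82
position: [0.5712, -0.0055, 0.0569]
tool_rot: [0.251, -3.128, 0.0]
ft_force: [0.2, -0.1, -0.1]
grip_width: 0.491
grip_force: 0.0
```

>>> jog_arm:
  rows: "0 0 -4 0 0 0 0;0 0 -4 0 0 0 0;0 0 -4 0 0 0 0;0 0 0 0 0 0 0"

```text
time: 8.32
position: [0.5753, -0.0059, 0.1828]
tool_rot: [-0.25, 3.123, 0.001]
ft_force: [-0.2, -0.0, -0.6]
grip_width: 0.502
grip_force: 0.0
```

Run:
```python
from h import *
d=imaging.get_image('wrist')
P=posts(d,(30,300,200,420))
for c,p in P.items(): print(c,tr(p))
go([*P['green'][:2],.037] ,YAW)
go(wd(-63,-36,.037),YAW)
```

```text
blue (np.float64(317.5), np.float64(190.2)) [ 12  17 199] [ 0.5709 -0.0053  0.052 ]
green (np.float64(241.5), np.float64(94.6)) [ 19  15 254] [ 0.49   -0.0909  0.052 ]
red (np.float64(317.0), np.float64(92.0)) [ 13  15 192] [ 0.4783 -0.0208  0.052 ]
blue [31.1 37.1]
green [-62.3 -34.7]
red [-62.9  36.4]
pos [ 0.5739 -0.0057  0.1805] tz [ 0.005  0.001 -1.   ] toolY angle 1.731 F [ 0.2  1.2 -0.6]
shift cm now-axes [ 9.71 -7.07 14.3 ]
turn about tool z (mod pi, nearest) -1.569
shift after turn [ 7.09  9.7  14.3 ]
pos [ 0.5739 -0.0057  0.1805] tz [ 0.005  0.001 -1.   ] toolY angle 1.731 F [ 0.2  1.2 -0.6]
shift cm now-axes [ 9.78 -7.21 14.3 ]
turn about tool z (mod pi, nearest) -1.569
shift after turn [ 7.22  9.77 14.3 ]
```

>>> jog_arm:
  rows: "4 -2.4 0 0 0 0 1;4 -2.4 0 0 0 0 1;4.3 -2.3 0 0 0 0 1;0 0 4 0 0 0 1;0 0 4 0 0 0 1"

```text
time: 9.0
position: [0.462, -0.0955, 0.0969]
tool_rot: [-0.25, 3.13, 0.002]
ft_force: [0.6, 0.6, -0.3]
grip_width: 0.043
grip_force: 0.0
```

>>> jog_arm:
  rows: "0 0 0 0 0 0 1;0 0 0 0 0 0 1"

```text
time: 9.25
position: [0.463, -0.0956, 0.0985]
tool_rot: [-0.251, 3.131, -0.001]
ft_force: [0.5, -0.4, 1.0]
grip_width: 0.008
grip_force: 0.0
```

Run:
```python
from h import *
s=ctrl.get_state();print(tr(s['position']),s['grip_width'])
go(wd(-88,-36,.038),YAW+np.pi/2)
d=grab('wrist','w3.png')
P=posts(d,(30,300,200,420))
for c,p in P.items(): print(c,tr(p))
```

```text
[-89.7 -35. ] 0.00813362485471334
pos [ 0.463  -0.0956  0.0985] tz [ 0.001 -0.    -1.   ] toolY angle 1.731 F [ 0.5 -0.4  1. ]
shift cm now-axes [-0.17 -0.1   6.05]
turn about tool z (mod pi, nearest) 0.002
shift after turn [-0.17 -0.1   6.05]
red (np.float64(336.3), np.float64(37.2)) [ 20  19 260] [ 0.3321 -0.103   0.052 ]
red [-220.1  -21.7]
```

View pics/w3.png

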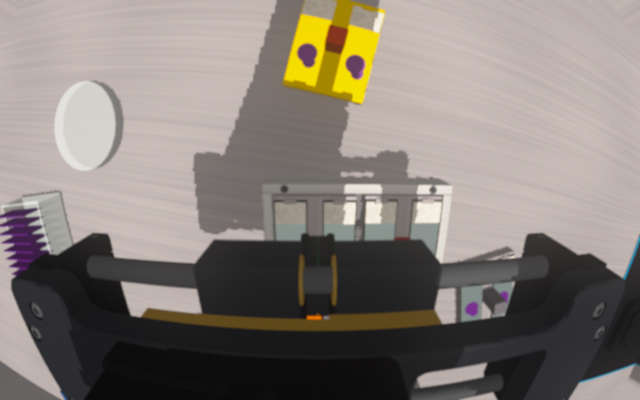

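The wrist view shows the closed fingers behind the hidden green post, over the near right place. The yellow look-alike (335,40) is well away. I'll go down and push.

>>> jog_arm:
  rows: "0 -0.1 3 0 0 0 1;0 0 2.5 0 0 0 1;0 0 0.5 0 0 0 1;-0.4 0 0 0 0 0 1;-0.4 0 0 0 0 0 1"

```text
time: 9.93
position: [0.4722, -0.0951, 0.039]
tool_rot: [-0.251, 3.129, 0.0]
ft_force: [0.8, -0.3, -0.2]
grip_width: 0.006
grip_force: 0.0
```

>>> jog_arm:
  rows: "-0.8 0 0 0 0 0 1;-0.8 0 0 0 0 0 1;-0.8 0 0 0 0 0 1;-0.8 0 0 0 0 0 1;-0.8 0 0 0 0 0 1"

```text
time: 10.55
position: [0.5104, -0.0887, 0.0375]
tool_rot: [0.251, -3.131, 0.0]
ft_force: [-2.2, 0.5, 1.5]
grip_width: 0.007
grip_force: 1.2
```

Run:
```python
from h import *
s=ctrl.get_state();print(tr(s['position']),s['grip_width'])
d=grab('side','s3.png');r=(195,255,295,400)
h=cv2.cvtColor(d['img'],cv2.COLOR_BGR2HSV)[r[0]:r[1],r[2]:r[3]]
k,l,st,ce=cv2.connectedComponentsWithStats(cv2.inRange(h,(40,70,30),(85,255,255)));print(st[1:],ce[1:])
if k>1:
    i=1+st[1:,4].argmax();print(tr(plane(d,ce[i][0]+r[2],ce[i][1]+r[0],.045)))
```

```text
[-41.8 -35.7] 0.006866616098976566
[[48 31  2  3  5]] [[48.6 32. ]]
[-29.8 -43.9]
```

>>> jog_arm:
  rows: "-0.8 0 0 0 0 0 1;-0.8 0 0 0 0 0 1;-0.8 0 0 0 0 0 1;-0.8 0 0 0 0 0 1;-0.8 0 0 0 0 0 1"

```text
time: 11.22
position: [0.5501, -0.0822, 0.0375]
tool_rot: [-0.252, 3.131, 0.0]
ft_force: [-1.7, -0.1, -0.7]
grip_width: 0.006
grip_force: 0.6
```

>>> jog_arm:
  rows: "-0.6 0 0 0 0 0 1;-0.6 0 0 0 0 0 1;-0.4 0 0 0 0 0 1;-0.2 0 0 0 0 0 1;0 0 0 0 0 0 1"

```text
time: 11.85
position: [0.5677, -0.0795, 0.0377]
tool_rot: [-0.251, 3.131, -0.0]
ft_force: [-1.3, -0.5, -0.6]
grip_width: 0.004
grip_force: 0.1
```

Run:
```python
from h import *
s=ctrl.get_state();print(tr(s['position']),s['ft_force'])
for n,r in(('scene',(190,280,260,340)),('side',(170,255,295,400))):
    d=grab(n,n+'4.png')
    h=cv2.cvtColor(d['img'],cv2.COLOR_BGR2HSV)[r[0]:r[1],r[2]:r[3]]
    k,l,st,ce=cv2.connectedComponentsWithStats(cv2.inRange(h,(40,90,30),(85,255,255)))
    for i in range(1,k):
        if st[i,4]>4: print(n,st[i],tr(plane(d,ce[i][0]+r[2],ce[i][1]+r[0],.045)))
```

```text
[ 16.2 -35.7] [-1.25088762 -0.46983628 -0.59487777]
scene [27 28  4 10 28] [ 39.5 -39.4]
scene [67 50  5  3 11] [136.3  33.3]
```

>>> jog_arm:
  rows: "-0.15 0 0 0 0 0 1;-0.15 0 0 0 0 0 1;-0.15 0 0 0 0 0 1;-0.15 0 0 0 0 0 1"

```text
time: 12.45
position: [0.5733, -0.0786, 0.0376]
tool_rot: [-0.251, 3.132, 0.0]
ft_force: [-1.5, 0.1, 1.6]
grip_width: 0.0
grip_force: 0.8
```

>>> jog_arm:
  rows: "-0.1 0 0 0 0 0 1;-0.1 0 0 0 0 0 1;-0.1 0 0 0 0 0 1;0 0 0 0 0 0 1"

```text
time: 12.95
position: [0.5764, -0.078, 0.0376]
tool_rot: [-0.251, 3.131, -0.0]
ft_force: [-1.2, -0.1, 0.5]
grip_width: 0.005
grip_force: 0.5
```

>>> jog_arm:
  rows: "-0.1 0 0 0 0 0 1;-0.1 0 0 0 0 0 1;-0.1 0 0 0 0 0 1;0 0 0 0 0 0 1"

```text
time: 13.45
position: [0.5793, -0.0775, 0.0375]
tool_rot: [-0.252, 3.131, -0.0]
ft_force: [-0.7, -1.5, 0.3]
grip_width: 0.007
grip_force: 0.5
```

>>> jog_arm:
  rows: "-0.1 0 0 0 0 0 1;-0.1 0 0 0 0 0 1;-0.1 0 0 0 0 0 1;0 0 0 0 0 0 1"

```text
time: 13.95
position: [0.5823, -0.0771, 0.0375]
tool_rot: [-0.251, 3.131, 0.0]
ft_force: [-0.8, 0.4, -0.8]
grip_width: 0.009
grip_force: 0.4
```

>>> jog_arm:
  rows: "-0.1 0 0 0 0 0 1;-0.1 0 0 0 0 0 1;0 0 0 0 0 0 1"

```text
time: 14.32
position: [0.5843, -0.0767, 0.0376]
tool_rot: [-0.252, 3.131, 0.0]
ft_force: [-1.0, 0.4, 0.0]
grip_width: 0.005
grip_force: 0.5
```

>>> jog_arm:
  rows: "-0.1 0 0 0 0 0 1;-0.1 0 0 0 0 0 1;0 0 0 0 0 0 1"

```text
time: 14.7
position: [0.5863, -0.0764, 0.0376]
tool_rot: [-0.251, 3.131, -0.0]
ft_force: [-1.0, -0.1, 0.7]
grip_width: 0.006
grip_force: 0.4
```

>>> jog_arm:
  rows: "-0.1 0 0 0 0 0 1;-0.1 0 0 0 0 0 1;0 0 0 0 0 0 1"

```text
time: 15.08
position: [0.5882, -0.0761, 0.0376]
tool_rot: [-0.252, 3.131, 0.0]
ft_force: [-0.6, -0.4, -0.0]
grip_width: 0.002
grip_force: 0.4
```

>>> jog_arm:
  rows: "-0.1 0 0 0 0 0 1;-0.1 0 0 0 0 0 1;0 0 0 0 0 0 1"

```text
time: 15.45
position: [0.5902, -0.0758, 0.0376]
tool_rot: [-0.251, 3.131, -0.0]
ft_force: [-0.7, -0.3, -0.4]
grip_width: 0.005
grip_force: 0.4
```

>>> jog_arm:
  rows: "-0.1 0 0 0 0 0 1;-0.1 0 0 0 0 0 1;0 0 0 0 0 0 1"

```text
time: 15.82
position: [0.5922, -0.0755, 0.0376]
tool_rot: [-0.252, 3.131, -0.0]
ft_force: [-0.1, 0.1, 0.6]
grip_width: 0.001
grip_force: 0.5
```

>>> jog_arm:
  rows: "-0.1 0 0 0 0 0 1;-0.1 0 0 0 0 0 1;0 0 0 0 0 0 1"

```text
time: 16.2
position: [0.5942, -0.0751, 0.0376]
tool_rot: [-0.252, 3.131, -0.0]
ft_force: [-0.2, 0.3, -0.5]
grip_width: 0.005
grip_force: 0.5
```

Run:
```python
from h import *
s=ctrl.get_state();print(tr(s['position']),s['ft_force'])
a=grab('scene','scene5.png')['img'][190:265,255:345];b=grab('side','side5.png')['img'][170:260,290:410]
cv2.imwrite('pics/c5.png',np.hstack([cv2.resize(a,(400,333),interpolation=cv2.INTER_CUBIC),cv2.resize(b,(400,333),interpolation=cv2.INTER_CUBIC)]))
```

```text
[ 43.  -35.5] [-0.15698674  0.29445868 -0.51967301]
```

View pics/c5.png

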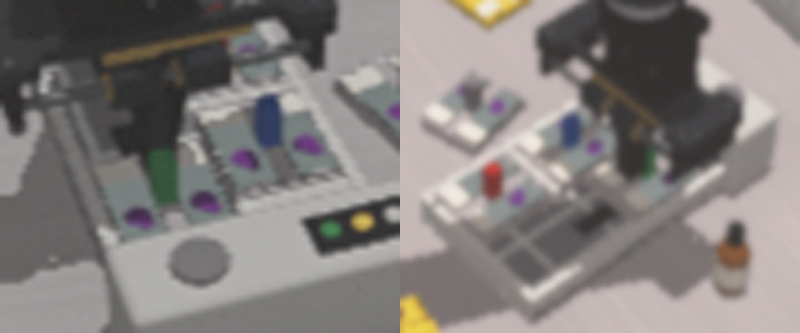

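The green carrier is well ahead of the fingers (scene crop 165,178) and straight in the lane, nearing the housing; blue is in the bay (268,122). I'll keep feeling for the buffer.

>>> jog_arm:
  rows: "-0.1 0 0 0 0 0 1;-0.1 0 0 0 0 0 1;0 0 0 0 0 0 1"

```text
time: 16.68
position: [0.5955, -0.075, 0.0375]
tool_rot: [0.251, -3.131, -0.0]
ft_force: [-4.3, -0.4, 2.4]
grip_width: 0.002
grip_force: 1.8
```

>>> jog_arm:
  rows: "-0.1 0 0 0 0 0 1;-0.1 0 0 0 0 0 1;0 0 0 0 0 0 1"

```text
time: 17.05
position: [0.5976, -0.0747, 0.0375]
tool_rot: [0.251, -3.131, -0.0]
ft_force: [-5.3, -0.1, 3.6]
grip_width: 0.006
grip_force: 2.4
```

>>> jog_arm:
  rows: "-0.1 0 0 0 0 0 1;0 0 0 0 0 0 1"

```text
time: 17.3
position: [0.5985, -0.0745, 0.0375]
tool_rot: [0.251, -3.131, -0.0]
ft_force: [-4.6, -0.4, 3.1]
grip_width: 0.005
grip_force: 2.5
```

>>> jog_arm:
  rows: "-0.1 0 0 0 0 0 1;0 0 0 0 0 0 1"

```text
time: 17.55
position: [0.5994, -0.0743, 0.0375]
tool_rot: [0.251, -3.131, -0.0]
ft_force: [-6.1, -0.3, 3.4]
grip_width: 0.008
grip_force: 2.7
```

>>> jog_arm:
  rows: "-0.1 0 0 0 0 0 1;0 0 0 0 0 0 1"

```text
time: 17.8
position: [0.6002, -0.0742, 0.0375]
tool_rot: [0.251, -3.13, -0.0]
ft_force: [-6.4, -0.5, 4.7]
grip_width: 0.006
grip_force: 3.0
```

>>> jog_arm:
  rows: "-0.08 0 0 0 0 0 1;0 0 0 0 0 0 1"

```text
time: 18.05
position: [0.6008, -0.0742, 0.0375]
tool_rot: [0.251, -3.13, -0.0]
ft_force: [-6.3, 0.3, 4.3]
grip_width: 0.005
grip_force: 3.3
```

>>> jog_arm:
  rows: "-0.05 0 0 0 0 0 1;0 0 0 0 0 0 1;0 0 0 0 0 0 1"

```text
time: 18.42
position: [0.6011, -0.0741, 0.0375]
tool_rot: [0.251, -3.129, -0.001]
ft_force: [-7.1, -1.2, 4.8]
grip_width: 0.011
grip_force: 3.5
```

>>> jog_arm:
  rows: "0.2 0 0 0 0 0 1;0.2 0 0 0 0 0 1;0 0 0 0 0 0 1"

```text
time: 18.8
position: [0.5992, -0.0743, 0.0378]
tool_rot: [-0.252, 3.129, -0.0]
ft_force: [-0.2, -0.1, 0.4]
grip_width: 0.009
grip_force: 0.0
```

>>> jog_arm:
  rows: "0.1 0 0 0 0 0 1;0.1 0 0 0 0 0 1;0 0 0 0 0 0 1"

```text
time: 19.18
position: [0.5964, -0.0749, 0.0376]
tool_rot: [-0.251, 3.131, 0.0]
ft_force: [-0.2, -1.0, -0.5]
grip_width: 0.001
grip_force: 0.0
```

>>> jog_arm:
  rows: "0.2 0 0 0 0 0 1;0.2 0 0 0 0 0 1;0.4 0 -0.5 0 0 0 1;0.4 0 -4 0 0 0 1;0 0 -4 0 0 0 1"

```text
time: 19.8
position: [0.5835, -0.0771, 0.1235]
tool_rot: [0.25, -3.131, -0.0]
ft_force: [0.4, 0.1, 1.3]
grip_width: 0.01
grip_force: 0.0
```

>>> jog_arm:
  rows: "3 1 -3 0 0 0 0;5 1 0 0 0 0 0;5 1 0 0 0 0 0;1 1 0 0 0 0 0;0 0 0 0 0 0 0"

```text
time: 20.42
position: [0.4401, -0.0588, 0.1532]
tool_rot: [-0.253, 3.129, 0.002]
ft_force: [-0.0, -0.1, 0.1]
grip_width: 0.461
grip_force: 0.0
```

Run:
```python
from h import *
s=ctrl.get_state();print(tr(s['position']),s['ft_force'])
a=grab('scene','scene6.png')['img'][190:265,255:345];b=grab('side','side6.png')['img'][170:260,290:410]
cv2.imwrite('pics/c6.png',np.hstack([cv2.resize(a,(400,333),interpolation=cv2.INTER_CUBIC),cv2.resize(b,(400,333),interpolation=cv2.INTER_CUBIC)]))
d=grab('wrist','w6.png')
P=posts(d,(30,260,200,420))
for c,p in P.items(): print(c,tr(p))
im=d['img'];h=cv2.cvtColor(im,cv2.COLOR_BGR2HSV)
m=cv2.inRange(h,(8,160,120),(18,255,255));k,l,st,ce=cv2.connectedComponentsWithStats(m)
for i in range(1,k):
    if st[i,4]>3: print(st[i],tr(plane(d,*ce[i],.017,True)))
go(wd(-63,36,.038),YAW+np.pi/2)
```

```text
[-106.6    5. ] [-0.01668064 -0.12093077  0.08929379]
red (np.float64(348.9), np.float64(243.9)) [ 13  24 281] [ 0.4744 -0.0236  0.052 ]
red [-67.1  34.3]
[280  61  19  15  43] [-231.5  -23.7]
[274 295  14  10 120] [ 17.9 -36.8]
pos [ 0.4411 -0.0599  0.1529] tz [ 0.001 -0.001 -1.   ] toolY angle 1.731 F [ 0.4  1.  -0. ]
shift cm now-axes [-4.27  3.23 11.49]
turn about tool z (mod pi, nearest) 0.002
shift after turn [-4.26  3.24 11.49]
```

View pics/w6.png

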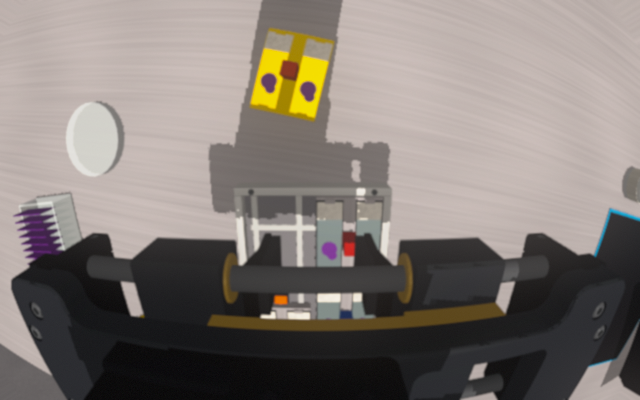

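The wrist view shows the orange catch fully visible at (281,300), just behind the green carrier. Red post (349,244) is in the near left bay and the near right place is empty. Force vanished as soon as I backed off to the held place, so the catch holds. Now the red carrier.

>>> jog_arm:
  rows: "-2.1 1.6 2 0 0 0 0;-2.1 1.6 3 0 0 0 0;0 0 3 0 0 0 0;0 0 2.5 0 0 0 0;0 0 1 0 0 0 0.2"

```text
time: 21.2
position: [0.4759, -0.0219, 0.0358]
tool_rot: [0.251, -3.129, 0.003]
ft_force: [0.6, -0.4, -0.4]
grip_width: 0.457
grip_force: 0.0
```

>>> jog_arm:
  rows: "0 0 0 0 0 0 0.58;0 0 0 0 0 0 0.58;0 0 0 0 0 0 0.58"

```text
time: 21.58
position: [0.477, -0.0212, 0.0385]
tool_rot: [-0.251, 3.13, 0.001]
ft_force: [0.5, -0.7, 0.5]
grip_width: 0.225
grip_force: 0.0
```

Run:
```python
from h import *
s=ctrl.get_state();print(tr(s['position']),s['grip_width'])
go(wd(-63,36,.038),YAW+np.pi/2)
for n,r in(('scene',(190,280,260,340)),('side',(170,255,295,400))):
    d=grab(n,n+'7.png')
    h=cv2.cvtColor(d['img'],cv2.COLOR_BGR2HSV)[r[0]:r[1],r[2]:r[3]]
    k,l,st,ce=cv2.connectedComponentsWithStats(cv2.inRange(h,(40,70,30),(85,255,255)))
    for i in range(1,k):
        if st[i,4]>4: print(n,st[i],tr(plane(d,ce[i][0]+r[2],ce[i][1]+r[0],.046)))
```

```text
[-64.1  36.2] 0.22500350963281054
pos [ 0.477  -0.0212  0.0385] tz [ 0.002  0.001 -1.   ] toolY angle 1.731 F [ 0.5 -0.7  0.5]
shift cm now-axes [-0.11 -0.02  0.05]
turn about tool z (mod pi, nearest) 0.002
shift after turn [-0.11 -0.02  0.05]
scene [30 35  5 11 52] [ 69.9 -39.3]
scene [67 50  5  4 14] [138.2  32.5]
side [76 14  3  2  5] [174.   44.3]
side [68 38  5  8 29] [ 65.8 -34.4]
```

>>> jog_arm:
  rows: "0 -0.4 0 0 0 0 0.58;0 -0.8 0 0 0 0 0.58;0 -0.8 0 0 0 0 0.58;0 -0.8 0 0 0 0 0.58;0 -0.8 0 0 0 0 0.58"

```text
time: 22.3
position: [0.482, -0.0575, 0.0376]
tool_rot: [0.251, -3.132, -0.0]
ft_force: [0.4, 2.4, 1.0]
grip_width: 0.214
grip_force: 0.9
```

>>> jog_arm:
  rows: "0 -0.8 0 0 0 0 0.58;0 -0.8 0 0 0 0 0.58;0 -0.8 0 0 0 0 0.58;0 -0.7 0 0 0 0 0.58;0 0 0 0 0 0 0.58"

```text
time: 22.92
position: [0.4868, -0.0887, 0.0375]
tool_rot: [-0.25, 3.132, -0.002]
ft_force: [0.3, -0.8, 0.2]
grip_width: 0.214
grip_force: 0.0
```

>>> jog_arm:
  rows: "0 -0.15 0 0 0 0 0.58;0 -0.15 0 0 0 0 0.58;0 -0.1 0 0 0 0 0.58;0 0 0 0 0 0 0.58"

```text
time: 23.42
position: [0.4873, -0.0913, 0.0374]
tool_rot: [0.252, -3.131, -0.0]
ft_force: [1.1, 0.7, -0.7]
grip_width: 0.204
grip_force: 0.5
```

Run:
```python
from h import *
s=ctrl.get_state();print(tr(s['position']),s['ft_force'])
```

```text
[-65.  -34.6] [ 1.07535257  0.69031546 -0.65227471]
```

>>> jog_arm:
  rows: "0 -0.1 0 0 0 0 0.58;0 -0.1 0 0 0 0 0.58;0 0 0 0 0 0 0.58"

```text
time: 23.8
position: [0.4878, -0.0936, 0.0376]
tool_rot: [-0.251, 3.131, -0.0]
ft_force: [-0.9, 0.2, -0.5]
grip_width: 0.21
grip_force: 0.4
```

>>> jog_arm:
  rows: "0 -0.1 0 0 0 0 0.58;0 0 0 0 0 0 0.58"

```text
time: 24.05
position: [0.488, -0.0945, 0.0376]
tool_rot: [-0.251, 3.131, -0.0]
ft_force: [-0.3, 0.8, -0.8]
grip_width: 0.209
grip_force: 0.4
```

>>> jog_arm:
  rows: "0 -0.1 0 0 0 0 0.58;0 0 0 0 0 0 0.58"

```text
time: 24.3
position: [0.4882, -0.0955, 0.0376]
tool_rot: [-0.251, 3.131, -0.0]
ft_force: [-0.2, 0.5, -0.7]
grip_width: 0.211
grip_force: 0.5
```

>>> jog_arm:
  rows: "0 -0.1 0 0 0 0 0.58;0 0 0 0 0 0 0.58"

```text
time: 24.55
position: [0.4884, -0.0965, 0.0376]
tool_rot: [-0.251, 3.131, -0.0]
ft_force: [-0.9, 0.6, 0.1]
grip_width: 0.207
grip_force: 0.5
```

>>> jog_arm:
  rows: "0 -0.1 0 0 0 0 0.58;0 0 0 0 0 0 0.58"

```text
time: 24.8
position: [0.4885, -0.0969, 0.0376]
tool_rot: [-0.252, 3.131, 0.001]
ft_force: [-1.3, 2.0, 0.0]
grip_width: 0.211
grip_force: 1.3
```

>>> jog_arm:
  rows: "0 -0.1 0 0 0 0 0.58;0 0 0 0 0 0 0.58"

```text
time: 25.05
position: [0.4885, -0.097, 0.0376]
tool_rot: [0.252, -3.131, -0.003]
ft_force: [-0.0, 5.1, 1.5]
grip_width: 0.213
grip_force: 2.6
```

>>> jog_arm:
  rows: "0 -0.1 0 0 0 0 0.58;0 0 0 0 0 0 0.58"

```text
time: 25.3
position: [0.4885, -0.097, 0.0376]
tool_rot: [0.253, -3.131, -0.005]
ft_force: [-2.7, 6.4, 1.5]
grip_width: 0.214
grip_force: 3.6
```

The carrier is at the right wall. I'll relieve the force, open, lift and check.

>>> jog_arm:
  rows: "0 0.3 0 0 0 0 0.5;0 0.1 0 0 0 0 0.2;0 0 0 0 0 0 0;0 0 0 0 0 0 0;0 0 -2 0 0 0 0"

```text
time: 25.92
position: [0.4867, -0.0956, 0.0566]
tool_rot: [0.251, -3.128, 0.001]
ft_force: [0.1, 0.2, -0.6]
grip_width: 0.491
grip_force: 0.0
```

>>> jog_arm:
  rows: "0 0 -5 0 0 0 0;0 0 -5 0 0 0 0;0 0 -5 0 0 0 0;5 0 -2 0 0 0 0;0 0 0 0 0 0 0"

```text
time: 26.55
position: [0.438, -0.1046, 0.2299]
tool_rot: [-0.248, 3.126, 0.004]
ft_force: [0.9, 0.5, -0.8]
grip_width: 0.5
grip_force: 0.0
```

Run:
```python
from h import *
s=ctrl.get_state();print(s['position'],s['ft_force'])
d=grab('wrist','w8.png')
for c,p in posts(d,(110,265,220,420)).items(): print(c,tr(p))
h=cv2.cvtColor(d['img'],cv2.COLOR_BGR2HSV)
k,l,st,ce=cv2.connectedComponentsWithStats(cv2.inRange(h,(8,160,120),(18,255,255)))
for i in range(1,k):
    if st[i,4]>8: print('orange',st[i],tr(plane(d,*ce[i],.017,True)))
a=grab('scene')['img'][190:265,255:345];b=grab('side')['img'][180:255,290:410]
w=d['img'][100:300,180:440]
cv2.imwrite('pics/c8.png',np.vstack([np.hstack([cv2.resize(a,(400,300),interpolation=cv2.INTER_CUBIC),cv2.resize(b,(400,300),interpolation=cv2.INTER_CUBIC)]),np.hstack([cv2.resize(w,(390,300)),np.zeros((300,410,3),np.uint8)])]))
```

```text
[ 0.43798616 -0.1046403   0.2299071 ] [ 0.85407571  0.4729776  -0.8384048 ]
red (np.float64(318.6), np.float64(226.5)) [ 12  17 185] [ 0.4872 -0.0936  0.052 ]
red [-65.5 -36.9]
orange [327  81  14  14  46] [-226.   -19.7]
```

View pics/c8.png

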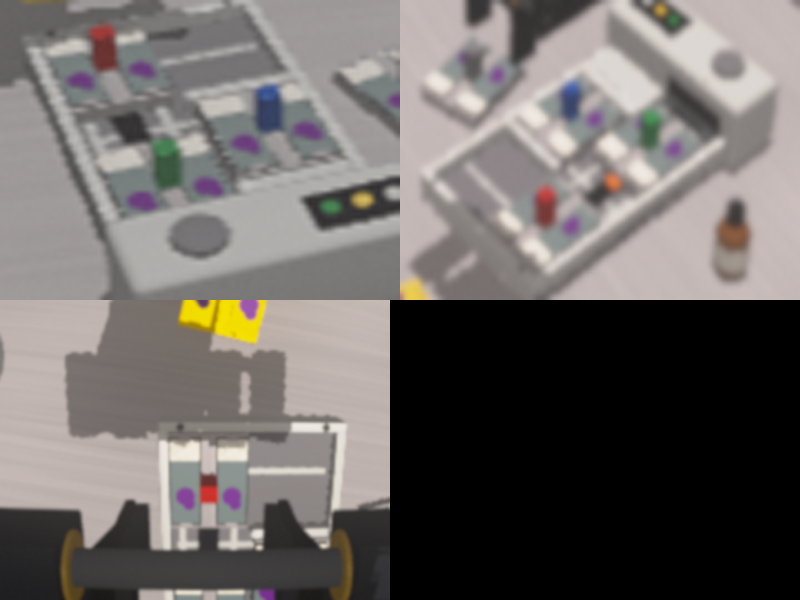

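The side crop shows the orange catch (613,182) up behind the green carrier. Red is at the right wall (545,205), blue is in the far bay (570,98), and the gripper is clear.

```bash
python3 -c "
from h import *
print(ticket.close_job())"
```

```text
the job is handed in; nothing more can be done
None
```

The job is handed in, though no verdict came back: blue is at the left wall of the far bay, green is in the nest with the catch up behind it, red is at the right wall of the near right place, and the gripper is open and clear.

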